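# Fill the last bay of the bearing box and sweep the gauge over it

### The job

One bay of the blue parts box is still empty, with only a cardboard pad on its floor. Set the low bearing housing from the table gently down in that bay, foot flat on the pad so that nothing stands above the rim (the taller housing would stick out), and let go of it. Then sweep the height gauge over the box by its black handle, from where it is parked right to its stop at the other end, and let go.

Things in the scene. Friction and masses are not known exactly. Their poses are not given: they have to be found in the camera images.
- housing: Low grey bearing housing, 0.3-0.55 kg, loose, upright on the table. Foot plate 122 (own x) x 46 x 14 mm high; on its middle an upright flat-sided body 36 (x) x 44 mm, top 50 mm above the underside, bore along y. Origin: centre of underside, z up; half a turn makes no difference. Pinch the body along x. A 76 mm high twin stands near it (either may be nearer); two low ones are packed already.
- pad: Cardboard, 136 x 56 x 3 mm, fixed on the floor of the empty bay (any of 3); origin: centre of underside, 5 mm above the table; axes those of the fixed blue box. Bays 146 (x) x 64 (y) mm inside, 69 apart along y, walls 5 thick, rim 66 mm above the table. A housing goes in with its x along the pad's x, top then 8 mm below the rim. Rails and posts outside, at x = +-94 mm, are up to 74 mm high.
- gauge (a joint): Metres that the height gauge has slid along the pad's -y. It is an aluminium bar across the box, 210 (x) x 24 mm, 69 to 91 mm above the table, sliding on two rails. At 0 it is parked beyond the box's +y end, 150 mm from the box's centre; at 0.30 it meets the stop beyond the -y end. It starts at 0 to 0.015. Friction about 2 N; stays where left; things standing over 3 mm above the rim block it.
- gauge_grip (a point): Point in the gauge's black handle, an upright fin on the middle of the bar, 60 (pad's x) x 14 (pad's y) x 45 mm, from 91 to 136 mm above the table. The point lies on its centre line, 118 mm above the table, and moves with the gauge; axes as the pad's. Pinch the fin along y from above, or push its +y side.
Not all that is in view belongs to the job. What is shaped like the housing but turquoise is not meant.

How it is judged:
By the outcome, as a careful person would: the job done as asked, in the order asked, and still so for the second after the job is handed in, with the robot touching nothing.
It also fails if it takes over 58 s, if anything falls off the work surface, if the arm or the gripper's body presses on something with over 40 N, if the wrist force passes 120 N, or if a joint passes its speed limit or range.

### The arm

A 6-joint arm with a two-finger parallel gripper is mounted at the origin on the work surface. World frame = base frame: x ahead of the robot, y to its left, z up, the work surface at z = 0. Lengths are in mm, angles in rad, forces in N, time in s.
With the tool pointing down it reaches from about 400 to 925 mm from the base axis. Payload 12.5 kg.
Tool frame: the origin (TCP) lies between the finger pads; the fingertips stand 11 mm ahead of it and the grasp point (between the pads) lies 8 mm behind it (env.tip_extent is the distance from the TCP to the fingertips, in mm); x points along the fingers, z is the direction in which the jaws open and shut, and the axes are right-handed (so a half turn about x gives the same grasp; the last joint's range is limited). The gripper opens to 95 mm and grips with 3 to 60 N. Pads are 20 mm wide; open, the fingers measure 119 mm over their backs; the gripper's body (75 mm by 180 mm) begins 59 mm behind the grasp point.
Start: joints at [-1.277, 0.491, 1.559, -0, 1.092, -0.106], TCP at [243.295, -575.72, 225.661] pointing down, gripper open.
Joint ranges: [-3.1, 3.1], [-0.84, 2.19], [0.05, 2.79], [-1.13, 4.28], [0.06, 2.93], [-2.69, 2.69]. Speed limits (rad/s): [2.22, 2.22, 2.79, 3.14, 3.14, 3.14].

### API

Orientations are given as [roll, pitch, yaw] about the fixed x, y, z axes, in that order (R = Rz(yaw) Ry(pitch) Rx(roll)).
In Python, from cell import status, imaging, env gives the robot as it stands. The module is installed in compiled form; this text tells all that it offers.
- The arm moves only by the tool apply_moves, never from a script. Its argument "increments" is a list of rows, each a list of 5 numbers: the closure, from 0 (fully open) to 1 (shut), then the shift along the tool's x, y, z in mm, then the turn about the tool's x in degrees. A call has 1 to 10 rows; each row shifts and turns the commanded pose from where the row before left it, along the tool's axes as they then stand; what a row does not reach is not made up. A row lasts 1/10 s, in which the tool goes at most 50 mm and 8.59 degrees, less where a joint would pass 70% of its speed; a pose out of reach is approached as far as the arm can. A call with a gripper value outside its range is refused whole. The fingers move at their own pace and stop on an object; the grip force is fixed at half the most. Time passes only in rows, so rows that do not move let the fingers close. It gives the time, the measured TCP pose, the force and the opening at its end, in the units of the state.
- status.state(): the state, without advancing time (a new reading comes with each control period).
- imaging.read_camera(name): name is "scene" or "top"; returns a dict with "pixels" (480x640x3 uint8, red, green, blue), "fovy" (degrees; the focal length in pixels is half the picture's height over the tangent of half this angle, whatever the lens; pixels are square), "cx", "cy" (the principal point, pixels), "distortion" ([k1, k2, p1, p2, k3] as OpenCV has them; the pictures are not rectified), "R" (3x3) and "t" (3): a world point X has camera coordinates R X + t. Camera axes: x right, y down, z forward; pixel columns grow to the right and rows downward; lengths in mm; the calibration is good to about 2 mm. A picture is of the moment at which its call begins. There is no depth.
- env.job_done(): hands the job in, once; it reports no verdict.
The state is a dict: "t": time; "joints": joint angles; "qvel": joint speeds; "tau": joint torques, N m; "eef_pos": TCP position; "tcp_rot": TCP orientation; "ft_force": force on the tool from outside, world axes, zero at the start; "moment": the same for the moment, N m; "opening": opening from 0.0 (shut) to 1.0 (fully open).
Only numpy, scipy, OpenCV 4.12 (cv2) and the standard library are available. Lean on these libraries where they do the work, as an engineer would, in place of code of your own. Each camera call takes 0.05 s, during which the arm holds its last target. There are 200 camera calls.

## Working session

There is one attempt and no reset: what is moved stays moved. The work goes in short steps, Python scripts to look and compute and a tool call to move; the robot and the scene stay as the last step left them, time stands still between calls to the robot, and variables do not carry over. Pictures are saved under pics/ and viewed, about 8 in all and at most 12, crops included, and the job is handed in when it is done.

Besides the shell and the picture viewer there is one more tool, called as name([rows], argument=value, ...), one row to a line, values as JSON. apply_moves: Moves the arm, as the interface text tells. Its arguments: {"type":"object","properties":{"increments":{"type":"array"}},"required":["increments"]}

```bash
mkdir -p pics; cat > h.py <<'E'
import numpy as np, cv2
from cell import status, imaging, env
def cam(n,save=None):
    c=imaging.read_camera(n); p=np.array(c["pixels"])
    c["img"]=cv2.cvtColor(p,cv2.COLOR_RGB2BGR)
    f=240/np.tan(np.radians(c["fovy"])/2)
    c["K"]=np.array([[f,0,c["cx"]],[0,f,c["cy"]],[0,0,1.]])
    c["R"]=np.array(c["R"]);c["t"]=np.array(c["t"]);c["d"]=np.array(c["distortion"],float)
    if save: cv2.imwrite(save,c["img"])
    return c
def pix2w(c,uv,z):
    u=cv2.undistortPoints(np.array(uv,float).reshape(-1,1,2),c["K"],c["d"]).reshape(-1,2)
    r=np.c_[u,np.ones(len(u))]@c["R"]; o=-c["R"].T@c["t"]
    return o+r*((z-o[2])/r[:,2])[:,None]
def w2pix(c,X):
    return cv2.projectPoints(np.array(X,float).reshape(-1,1,3),cv2.Rodrigues(c["R"])[0],c["t"],c["K"],c["d"])[0].reshape(-1,2)
E
python3 - <<'E'
from h import *
for n in("scene","top"):
    c=cam(n,f"pics/{n}1.png"); print(n,-c["R"].T@c["t"],c["fovy"],c["d"])
print(status.state())
E
```

```text
scene [986.19945597 717.99017713 764.38213847] 49.05721034762828 [0.04195215 0.         0.         0.         0.        ]
top [ 421.21511248  -43.00278227 1520.65686173] 44.58609660189936 [-0.02667533  0.          0.          0.          0.        ]
{'t': 0.1, 'joints': array([-1.27656000e+00,  4.91540684e-01,  1.55939454e+00, -2.46792601e-05,
        1.09172228e+00, -1.05616879e-01]), 'qvel': array([-0.0009825 , -0.0018527 , -0.00084225,  0.0001599 , -0.00029448,
       -0.00065359]), 'tau': array([ 5.53654914e-03, -6.13622975e+01, -2.58606470e+01,  6.94969716e-02,
        4.70358494e-02, -5.09983863e-05]), 'eef_pos': array([ 243.24603781, -575.49226916,  225.09238493]), 'tcp_rot': array([3.05652874, 1.56973126, 1.88559701]), 'ft_force': array([ 0.31360987,  0.16530357, -0.407695  ]), 'moment': array([ 0.02943103, -0.01070086,  0.02476798]), 'opening': 0.9989510178796694}
```

View pics/top1.png

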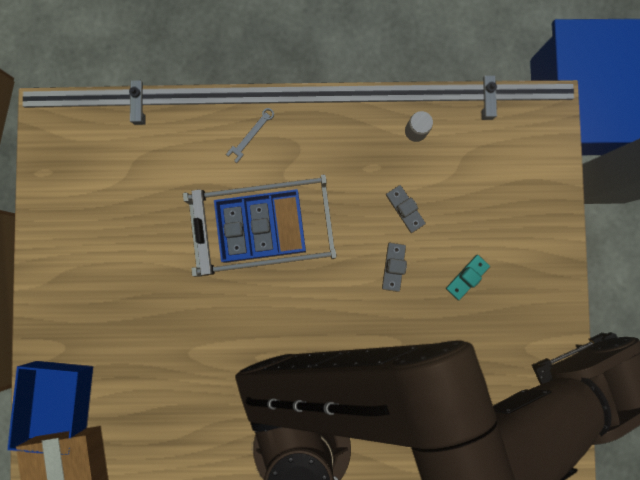

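View pics/scene1.png

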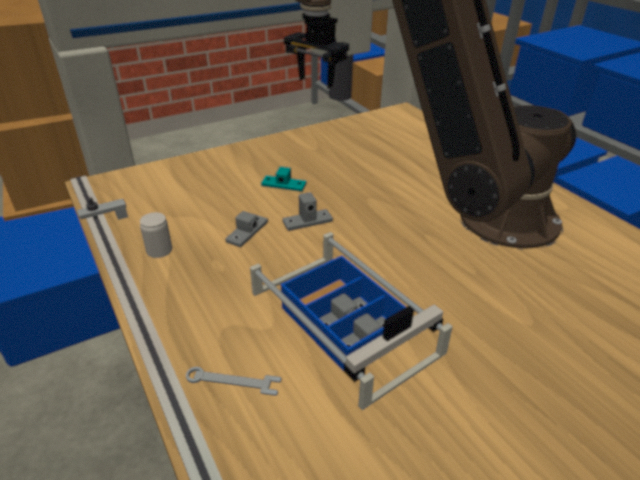

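The scene has two grey candidates: top (405,209) = scene (247,228), which looks low, and top (396,266) = scene (307,213), which looks tall. The turquoise one at top (468,277) is not meant. The empty bay is the -y one, at top (288,222). I'll confirm with an enlarged crop.

```bash
python3 - <<'E'
import cv2,numpy as np
from h import *
a=cv2.imread("pics/top1.png");b=cv2.imread("pics/scene1.png")
A=cv2.resize(a[165:305,180:340],None,fx=5,fy=5,interpolation=3)[:600]
cv2.imwrite("pics/box1.png",cv2.resize(a[170:285,180:340],None,fx=5,fy=5,interpolation=3))
t=cv2.resize(a[180:240,380:430],(400,480),interpolation=3)
s=cv2.resize(b[180:250,215:345],(400,215),interpolation=3)
o=np.zeros((480,800,3),np.uint8);o[:,:400]=t;o[:215,400:]=s
cv2.imwrite("pics/hous1.png",o)
E
```

```text
(no output)
```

View pics/box1.png

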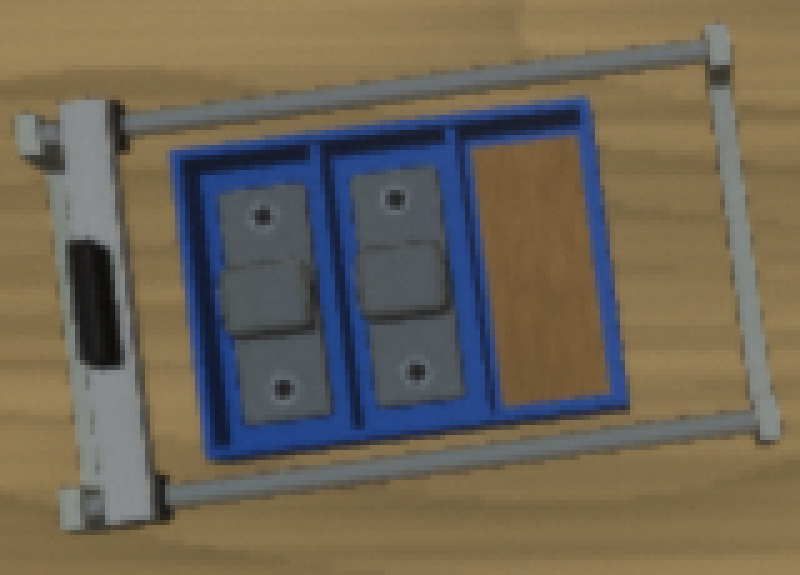

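View pics/hous1.png

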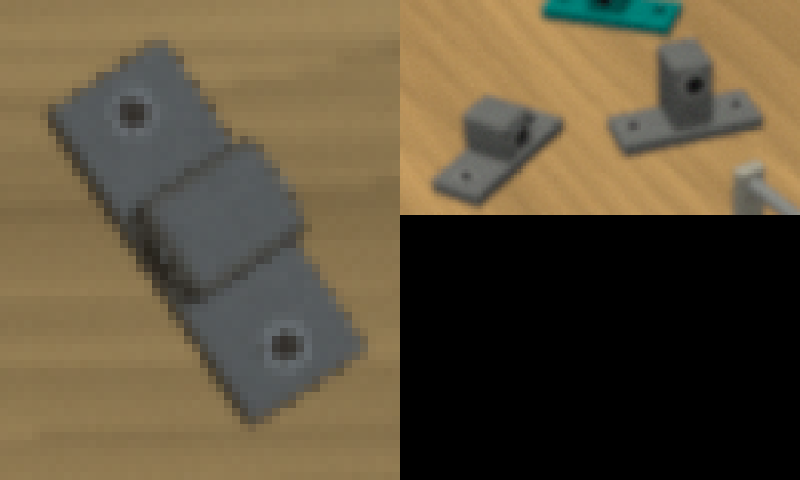

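Crop confirmed: the low housing is at scene (247,228) = top (405,209). The one at scene (307,213) has the tall body. The empty bay with its pad is the rightmost (-y) one in the top view.

```bash
python3 - <<'E'
from h import *
c=cam("top")
def m(name,pts,s,o,z):
    p=(np.array(pts)+.5)/s-.5+np.array(o); w=pix2w(c,p,z); ctr=w.mean(0)
    e=(w[3]-w[0]+w[2]-w[1])/2; f=(w[1]-w[0]+w[2]-w[3])/2
    print(name,ctr.round(1),"len",np.linalg.norm(e).round(1),np.degrees(np.arctan2(e[1],e[0])).round(1),np.linalg.norm(f).round(1),np.degrees(np.arctan2(f[1],f[0])).round(1))
H=(380,180);B=(180,170)
m("foot",[(50,110),(160,40),(365,347),(252,425)],8,H,14)
m("body",[(145,207),(250,140),(303,222),(203,298)],8,H,50)
m("rim",[(170,152),(588,98),(630,410),(208,460)],5,B,66)
m("pad",[(470,148),(580,135),(612,395),(503,408)],5,B,8)
m("bar",[(60,100),(108,100),(158,522),(108,525)],5,B,91)
m("fin",[(70,240),(104,242),(122,368),(82,365)],5,B,130)
for n in("scene","top"):
  pass
print(status.state()["t"])
E
```

```text
foot [ 606.8 -277.6   14. ] len 120.4 -148.3 43.7 -57.3
body [ 606.6 -278.1   50. ] len 32.5 -148.8 39.9 -56.0
rim [562.8  96.1  66. ] len 156.9 -173.1 211.3 -83.8
pad [571.6  27.7   8. ] len 136.7 -173.6 57.2 -84.1
bar [547.1 236.5  91. ] len 210.3 -173.5 24.1 -89.1
fin [547.1 235.5 130. ] len 60.7 -173.2 17.8 -94.7
0.15
```

```bash
cat >> h.py <<'E'
from scipy.spatial.transform import Rotation as Ro
def plan(xy,z,jaw):
    s=status.state(); R=Ro.from_euler("xyz",s["tcp_rot"]).as_matrix(); p=s["eef_pos"]
    a=np.degrees(np.arctan2(R[1,2],R[0,2])); turn=(a-jaw+90)%180-90  # +turn about down axis lowers world angle
    print("t",s["t"],"p",p.round(1),"toolx",R[:,0].round(4),"jaw",a.round(2),"q",s["joints"].round(3),"open",s["opening"],"F",s["ft_force"].round(1))
    print("tool shift",(R.T@(np.array([*xy,z])-p)).round(1),"turn",turn.round(2))
E
python3 - <<'E'
from h import *
plan((606.7,-277.8),225,31.7)
E
```

```text
t 0.15 p [ 243.2 -575.6  225.2] toolx [-3.e-04  7.e-04 -1.e+00] jaw -67.09 q [-1.277  0.491  1.559 -0.     1.092 -0.106] open 0.9976362457454905 F [0.4 0.5 0.1]
tool shift [ 3.000e-01  4.507e+02 -1.328e+02] turn 81.21
```

apply_moves([
  [0,0,45,-13.3,0],
  [0,0,45,-13.3,0],
  [0,0,45,-13.3,0],
  [0,0,45,-13.3,0],
  [0,0,45,-13.3,0],
  [0,0,45,-13.3,0],
  [0,0,45,-13.3,0],
  [0,0,45,-13.3,0],
  [0,0,45,-13.3,0],
  [0,0,45,-13.3,0],
])

```text
t: 1.15
eef_pos: [607.3, -276.5, 225.5]
tcp_rot: [-2.185, 1.57, 2.927]
ft_force: [0.9, -0.9, 0.2]
opening: 1.001
```

apply_moves([
  [0,0,0,0,-8.2],
  [0,0,0,0,-8.2],
  [0,0,0,0,-8.2],
  [0,0,0,0,-8.2],
  [0,0,0,0,-8.2],
  [0,0,0,0,-8.2],
  [0,0,0,0,-8.2],
  [0,0,0,0,-8.2],
  [0,0,0,0,-8.2],
  [0,0,0,0,-8.2],
])

```text
t: 2.15
eef_pos: [605.9, -278.0, 225.3]
tcp_rot: [2.45, 1.57, 2.716]
ft_force: [-0.3, -0.3, -0.6]
opening: 1.001
```

apply_moves([
  [0,0,0,0,-8.2],
  [0,0,0,0,-8.2],
  [0,0,0,0,0],
])

```text
t: 2.45
eef_pos: [605.9, -278.0, 225.4]
tcp_rot: [2.228, 1.57, 2.777]
ft_force: [-0.3, -0.3, -0.3]
opening: 1.002
```

```bash
python3 - <<'E'
from h import *
plan((606.7,-277.8),70,31.7)
c=cam("scene");cv2.imwrite("pics/s2.png",cv2.resize(c["img"][120:300,180:400],None,fx=3,fy=3))
E
```

```text
t 2.45 p [ 605.9 -278.   225.4] toolx [-4.e-04  2.e-04 -1.e+00] jaw 31.43 q [-0.529  0.552  1.448 -0.     1.142 -1.078] open 1.0023114259361359 F [-0.3 -0.3 -0.3]
tool shift [155.4  -0.3   0.8] turn -0.27
```

View pics/s2.png

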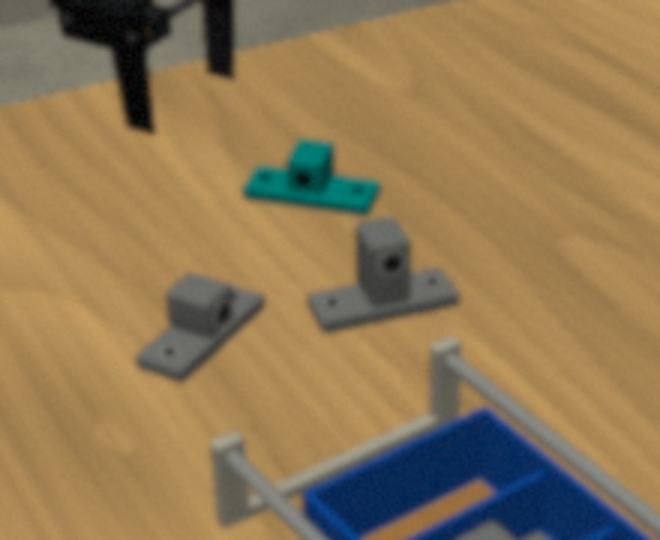

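apply_moves([
  [0,45,0,0.8,-0.3],
  [0,45,0,0,0],
  [0,45,0,0,0],
  [0,30,0,0,0],
  [0,15,0,0,0],
  [0,10,0,0,0],
  [0,5,0,0,0],
  [0,0,0,0,0],
  [0.5,0,0,0,0],
  [0.5,0,0,0,0],
])

```text
t: 3.5
eef_pos: [607.2, -277.9, 31.8]
tcp_rot: [-1.108, 1.569, -0.556]
ft_force: [0.4, -0.6, -0.3]
opening: 0.887
```

```bash
python3 - <<'E'
from h import *
plan((606.7,-277.8),30,31.7)
c=cam("scene");cv2.imwrite("pics/s3.png",cv2.resize(c["img"][150:270,190:350],None,fx=4,fy=4))
E
```

```text
t 3.5 p [ 607.2 -277.9   31.8] toolx [ 0.0016 -0.001  -1.    ] jaw 31.59 q [-0.528  0.771  1.601 -0.     0.768 -1.079] open 0.8868946842120514 F [ 0.4 -0.6 -0.3]
tool shift [ 1.8  0.3 -0.3] turn -0.11
```

View pics/s3.png

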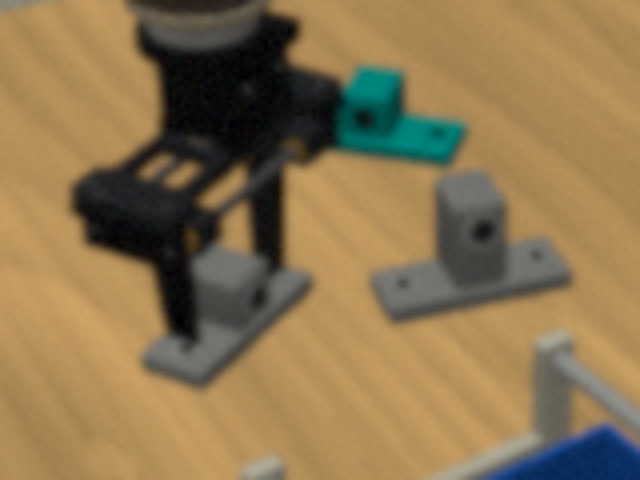

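The open fingers (crop (180,330) and (265,265)) straddle the low body, with the tips over the foot plate. Closing.

apply_moves([
  [0.7,0,0,0,0],
  [1,0,0,0,0],
  [1,0,0,0,0],
  [1,0,0,0,0],
  [1,0,0,0,0],
  [1,0,0,0,0],
  [1,0,0,0,0],
  [1,0,0,0,0],
])

```text
t: 4.35
eef_pos: [606.8, -277.6, 30.6]
tcp_rot: [-1.138, 1.571, -0.586]
ft_force: [1.6, 0.9, -0.2]
opening: 0.376
```

apply_moves([
  [1,-5,0,0,0],
  [1,-10,0,0,0],
  [1,-25,0,0,0],
  [1,-40,0,0,0],
  [1,-40,0,0,0],
  [1,-30,0,0,0],
  [1,0,0,0,0],
])

```text
t: 5.05
eef_pos: [608.0, -278.4, 185.7]
tcp_rot: [-1.096, 1.563, -0.545]
ft_force: [0.5, 0.5, -4.7]
opening: 0.376
```

```bash
python3 - <<'E'
from h import *
plan((571,27.6),180,6.6)
E
```

```text
t 5.05 p [ 608.  -278.4  185.7] toolx [ 0.0065 -0.0039 -1.    ] jaw 31.61 q [-0.528  0.588  1.492 -0.     1.053 -1.08 ] open 0.3759319049146123 F [ 0.5  0.5 -4.7]
tool shift [  4.3 280.  128.9] turn 25.01
```

apply_moves([
  [1,0,20,9.2,0],
  [1,0,40,18.4,0],
  [1,0,40,18.4,0],
  [1,0,40,18.4,0],
  [1,0,40,18.4,0],
  [1,0,40,18.4,0],
  [1,0,30,13.8,0],
  [1,0,20,9.2,0],
  [1,0,10,4.7,0],
  [1,0,0,0,0],
])

```text
t: 6.05
eef_pos: [569.3, 29.2, 179.9]
tcp_rot: [2.601, 1.57, -3.129]
ft_force: [-0.1, -0.3, -5.4]
opening: 0.38
```

apply_moves([
  [1,0,0,0,3],
  [1,0,0,0,6],
  [1,0,0,0,7],
  [1,0,0,0,6],
  [1,0,0,0,3],
  [1,0,0,0,0],
  [1,0,0,0,0],
  [1,0,0,0,0],
])

```text
t: 6.85
eef_pos: [569.8, 27.8, 180.4]
tcp_rot: [-2.55, 1.571, -2.434]
ft_force: [-0.2, -0.3, -4.7]
opening: 0.377
```

```bash
python3 - <<'E'
from h import *
plan((571,27.6),110,6.6)
a=cam("scene")["img"][170:410,220:480]
cv2.imwrite("pics/s4.png",cv2.resize(a,None,fx=2.5,fy=2.5))
E
```

```text
t 6.85 p [569.8  27.8 180.4] toolx [-2.e-04 -2.e-04 -1.e+00] jaw 6.65 q [-0.067  0.464  1.747 -0.     0.931 -0.183] open 0.3771680049547747 F [-0.2 -0.3 -4.7]
tool shift [70.4 -0.3  1.2] turn 0.05
```

View pics/s4.png

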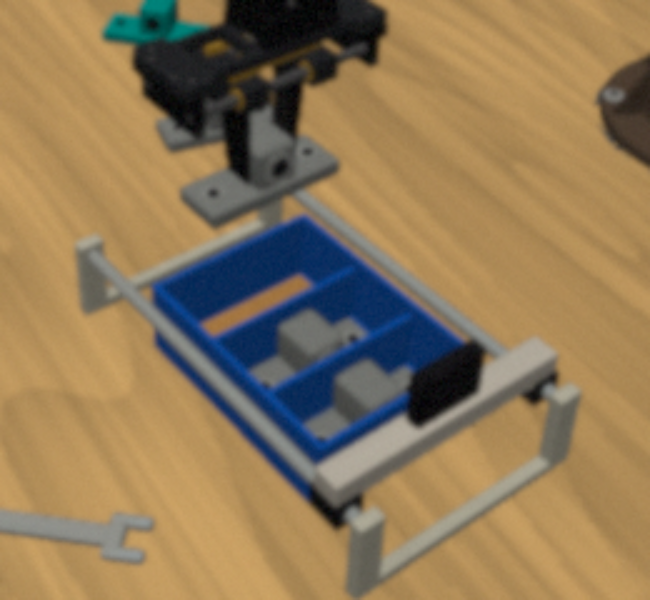

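```bash
python3 - <<'E'
from h import *
c=cam("scene")
def q(o,a,x,y): 
    a=np.radians(a);return [o[0]+x*np.cos(a)-y*np.sin(a),o[1]+x*np.sin(a)+y*np.cos(a)]
def crop(X): return ((w2pix(c,X)+.5-np.array([220,170]))*2.5-.5).round(0)
p=status.state()["eef_pos"]
print("foot top pred",crop([q(p,6.65,sx*61,sy*23)+[p[2]-30.6+14] for sx,sy in((1,-1),(1,1),(-1,1))]).tolist(),"seen ~(182,192),(218,210),(338,160)")
print("rim pred",crop([q((562.8,96.1),6.6,sx*78,sy*106)+[66] for sx,sy in((1,-1),(-1,-1),(1,1))]).tolist(),"seen ~(155,288),(305,218),(320,445)")
E
```

```text
foot top pred [[179.0, 187.0], [215.0, 218.0], [343.0, 160.0]] seen ~(182,192),(218,210),(338,160)
rim pred [[153.0, 284.0], [306.0, 212.0], [322.0, 448.0]] seen ~(155,288),(305,218),(320,445)
```

apply_moves([
  [1,20,0,1,0],
  [1,40,0,0,0],
  [1,30,0,0,0],
  [1,20,0,0,0],
  [1,12,0,0,0],
  [1,8,0,0,0],
  [1,4,0,0,0],
  [1,0,0,0,0],
  [1,0,0,0,0],
])

```text
t: 7.85
eef_pos: [571.2, 28.5, 47.4]
tcp_rot: [-0.241, 1.569, -0.125]
ft_force: [0.3, -0.5, -4.3]
opening: 0.377
```

apply_moves([
  [1,1.5,0,0,0],
  [1,1.5,0,0,0],
  [1,1,0,0,0],
  [1,0,0,0,0],
  [1,0,0,0,0],
])

```text
t: 8.35
eef_pos: [570.7, 28.5, 42.6]
tcp_rot: [-2.025, 1.571, -1.91]
ft_force: [1.2, -0.3, -3.5]
opening: 0.378
```

apply_moves([
  [1,1,0,0,0],
  [1,1,0,0,0],
  [1,0.5,0,0,0],
  [1,0,0,0,0],
  [1,0,0,0,0],
])

```text
t: 8.85
eef_pos: [570.7, 28.5, 40.1]
tcp_rot: [-2.096, 1.571, -1.981]
ft_force: [-0.4, 0.5, -4.8]
opening: 0.376
```

apply_moves([
  [1,0.5,0,0,0],
  [1,0.5,0,0,0],
  [1,0,0,0,0],
  [1,0,0,0,0],
])

```text
t: 9.25
eef_pos: [570.7, 28.5, 39.1]
tcp_rot: [-1.963, 1.571, -1.847]
ft_force: [0.1, 0.9, -5.0]
opening: 0.376
```

apply_moves([
  [1,0.5,0,0,0],
  [1,0.3,0,0,0],
  [1,0,0,0,0],
  [1,0,0,0,0],
])

```text
t: 9.65
eef_pos: [570.8, 28.5, 38.6]
tcp_rot: [-0.602, 1.571, -0.487]
ft_force: [-1.7, 0.3, 1.5]
opening: 0.375
```

Contact: the z force went from -5 to +1.5 N. Releasing and retreating upward.

apply_moves([
  [0.58,0,0,0,0],
  [0.5,0,0,0,0],
  [0.45,0,0,0,0],
  [0.45,0,0,0,0],
  [0.45,0,0,0,0],
])

```text
t: 10.15
eef_pos: [570.8, 28.5, 38.3]
tcp_rot: [-0.874, 1.571, -0.759]
ft_force: [-0.4, -0.7, 0.0]
opening: 0.55
```

apply_moves([
  [0.45,-5,0,0,0],
  [0.45,-10,0,0,0],
  [0.45,-25,0,0,0],
  [0.45,-40,0,0,0],
  [0.45,-45,0,0,0],
  [0.45,-30,0,0,0],
  [0.45,0,0,0,0],
  [0.45,0,0,0,0],
])

```text
t: 10.95
eef_pos: [570.7, 28.5, 194.3]
tcp_rot: [-0.232, 1.569, -0.117]
ft_force: [-0.3, -0.1, 0.2]
opening: 0.554
```

```bash
python3 - <<'E'
from h import *
plan((547.2,237),195,96.6)
a=cam("scene")["img"][170:410,220:480]
cv2.imwrite("pics/s5.png",cv2.resize(a,None,fx=2.5,fy=2.5))
E
```

```text
t 10.95 p [570.7  28.5 194.3] toolx [ 1.7e-03 -2.0e-04 -1.0e+00] jaw 6.61 q [-0.066  0.449  1.731 -0.     0.961 -0.181] open 0.5536184731801375 F [-0.3 -0.1  0.2]
tool shift [ -0.8 209.8   0.7] turn -89.99
```

View pics/s5.png

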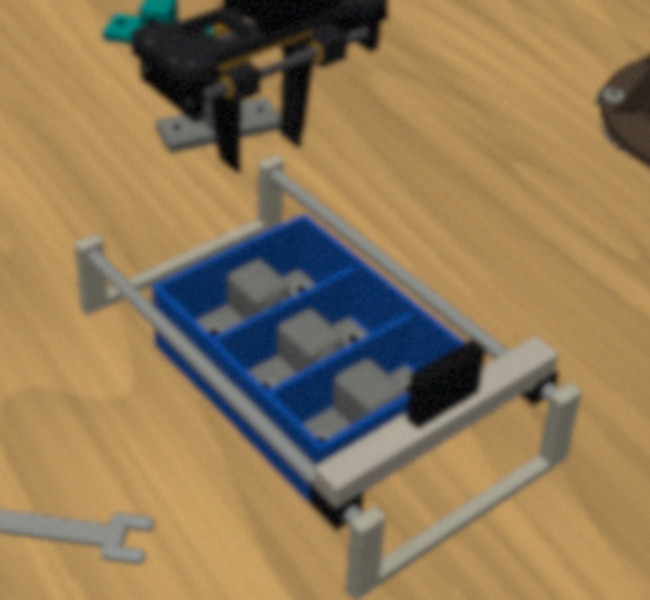

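apply_moves([
  [0.3,0,42,0,0],
  [0.3,0,42,0,0],
  [0.3,0,42,0,0],
  [0.3,0,42,0,0],
  [0.3,0,30,0.7,0],
  [0.3,0,12,0,0],
  [0.3,0,0,0,-8],
  [0.3,0,0,0,-8],
  [0.3,0,0,0,-8],
  [0.3,0,0,0,-8],
])

```text
t: 12.0
eef_pos: [547.1, 236.4, 192.2]
tcp_rot: [2.871, 1.569, -2.733]
ft_force: [-0.2, 0.4, -0.1]
opening: 0.698
```

apply_moves([
  [0.3,0,0,0,-8],
  [0.3,0,0,0,-8],
  [0.3,0,0,0,-8],
  [0.3,0,0,0,-8],
  [0.3,0,0,0,-8],
  [0.3,0,0,0,-8],
  [0.3,0,0,0,-8],
  [0.3,0,0,0,-2],
  [0.3,0,0,0,0],
])

```text
t: 12.9
eef_pos: [547.2, 236.3, 192.4]
tcp_rot: [1.875, 1.569, -2.722]
ft_force: [-0.8, -0.3, 0.3]
opening: 0.699
```

```bash
python3 - <<'E'
from h import *
plan((547.2,237),110,96.6)
a=cam("scene")["img"][170:410,300:560]
cv2.imwrite("pics/s6.png",cv2.resize(a,None,fx=2.5,fy=2.5))
E
```

```text
t 12.9 p [547.2 236.3 192.4] toolx [-1.6e-03 -7.0e-04 -1.0e+00] jaw 96.59 q [ 0.297  0.485  1.669 -0.     0.989 -1.389] open 0.6986662575484794 F [-0.8 -0.3  0.3]
tool shift [82.4 -0.3  0.7] turn -0.01
```

View pics/s6.png

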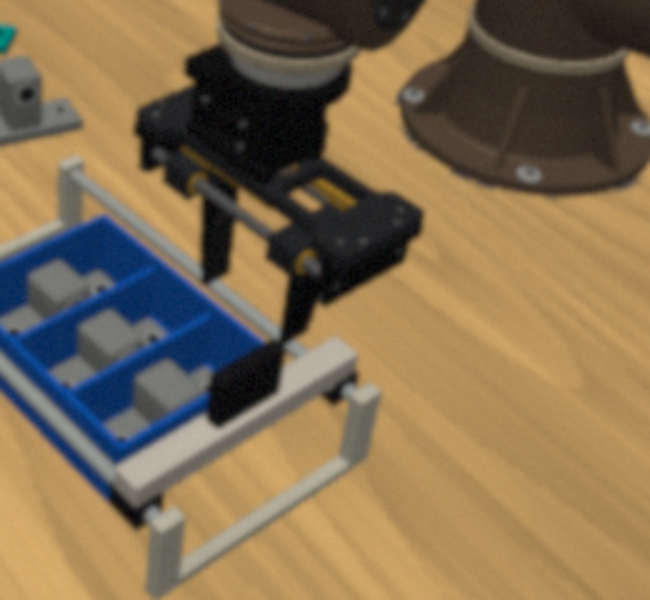

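apply_moves([
  [0.3,25,0,0,0],
  [0.3,25,0,0,0],
  [0.3,17,0,0,0],
  [0.3,10,0,0,0],
  [0.3,5,0,0,0],
  [0.3,0,0,0,0],
  [0.3,0,0,0,0],
])

```text
t: 13.65
eef_pos: [547.6, 237.2, 111.9]
tcp_rot: [-1.524, 1.57, 0.162]
ft_force: [0.7, -0.0, 0.6]
opening: 0.702
```

apply_moves([
  [0.6,0,0,0,0],
  [0.75,0,0,0,0],
  [0.85,0,0,0,0],
  [0.95,0,0,0,0],
  [1,0,0,0,0],
  [1,0,0,0,0],
  [1,0,0,0,0],
  [1,0,0,0,0],
])

```text
t: 14.45
eef_pos: [547.3, 237.3, 111.3]
tcp_rot: [-0.927, 1.571, 0.759]
ft_force: [-0.5, 1.7, -0.6]
opening: 0.143
```

```bash
python3 - <<'E'
from h import *
a=np.radians(96.6)
# stop: 150 mm beyond the box centre along -y
plan((562.8-150*np.cos(a),96.1-150*np.sin(a)),110,96.6)
E
```

```text
t 14.45 p [547.3 237.3 111.3] toolx [ 1.e-04  1.e-04 -1.e+00] jaw 96.61 q [ 0.298  0.585  1.744  0.     0.813 -1.388] open 0.14308954153919468 F [-0.5  1.7 -0.6]
tool shift [   1.3    0.9 -292.1] turn 0.01
```

Fin gripped (opening 13.6 mm). Sweeping along tool -z, about 292 mm to the stop; the last stretch will be slow.

apply_moves([
  [1,0,0,-10,0],
  [1,0,0,-20,0],
  [1,0,0,-30,0],
  [1,0,0,-30,0],
  [1,0,0,-30,0],
  [1,0,0,-30,0],
  [1,0,0,-30,0],
  [1,0,0,-30,0],
  [1,0,0,-20,0],
  [1,0,0,-10,0],
])

```text
t: 15.45
eef_pos: [575.3, -3.0, 111.3]
tcp_rot: [-1.798, 1.57, -0.113]
ft_force: [4.2, 4.2, -2.0]
opening: 0.145
```

apply_moves([
  [1,0,0,-10,0],
  [1,0,0,-10,0],
  [1,0,0,-10,0],
  [1,0,0,-5,0],
  [1,0,0,-5,0],
  [1,0,0,0,0],
  [1,0,0,0,0],
])

```text
t: 16.15
eef_pos: [579.8, -41.0, 111.3]
tcp_rot: [-2.402, 1.57, -0.716]
ft_force: [4.8, -2.1, -4.0]
opening: 0.148
```

apply_moves([
  [1,0,0,-2,0],
  [1,0,0,-2,0],
  [1,0,0,-2,0],
  [1,0,0,-1,0],
  [1,0,0,0,0],
])

```text
t: 16.65
eef_pos: [580.5, -47.5, 111.3]
tcp_rot: [-1.946, 1.57, -0.26]
ft_force: [5.4, 0.5, -3.9]
opening: 0.148
```

apply_moves([
  [1,0,0,-1.5,0],
  [1,0,0,-1.5,0],
  [1,0,0,-1,0],
  [1,0,0,0,0],
  [1,0,0,0,0],
])

```text
t: 17.15
eef_pos: [580.9, -51.0, 111.3]
tcp_rot: [-0.856, 1.57, 0.831]
ft_force: [4.9, 5.0, -2.8]
opening: 0.148
```

apply_moves([
  [1,0,0,-1,0],
  [1,0,0,-1,0],
  [1,0,0,0,0],
])

```text
t: 17.45
eef_pos: [580.9, -51.1, 111.3]
tcp_rot: [-0.038, 1.568, 1.649]
ft_force: [5.3, 18.5, -2.7]
opening: 0.144
```

Stalled at y=-51.1 with 18.5 N, so the gauge is against its stop (expected about -53). Releasing.

apply_moves([
  [0.8,0,0,0,0],
  [0.7,0,0,0,0],
  [0.6,0,0,0,0],
  [0.6,0,0,0,0],
  [0.6,0,0,0,0],
])

```text
t: 17.95
eef_pos: [580.9, -54.0, 111.4]
tcp_rot: [2.27, 1.571, -2.327]
ft_force: [0.3, -0.2, -0.3]
opening: 0.396
```

apply_moves([
  [0.6,-5,0,0,0],
  [0.6,-15,0,0,0],
  [0.6,-30,0,0,0],
  [0.6,-40,0,0,0],
  [0.6,-40,0,0,0],
  [0.6,-20,0,0,0],
  [0.6,0,0,-30,0],
  [0.6,0,0,-45,0],
  [0.6,0,0,-45,0],
  [0.6,0,0,-45,0],
])

```text
t: 18.95
eef_pos: [599.9, -219.4, 262.0]
tcp_rot: [-2.327, 1.57, -0.641]
ft_force: [-0.2, -0.5, -0.3]
opening: 0.4
```

apply_moves([
  [0.6,0,0,-45,0],
  [0.6,0,0,-40,0],
  [0.6,0,0,0,0],
])

```text
t: 19.25
eef_pos: [609.3, -306.8, 260.8]
tcp_rot: [2.734, 1.57, -1.867]
ft_force: [-0.1, 1.1, -0.3]
opening: 0.405
```

```bash
python3 - <<'E'
from h import *
a=cam("scene")["img"][190:410,220:480];b=cam("top")["img"][170:280,180:345]
A=cv2.resize(a,(400,338));B=cv2.resize(b,(400,267));o=np.zeros((338,800,3),np.uint8);o[:,:400]=A;o[:267,400:]=B
cv2.imwrite("pics/f.png",o); print(status.state()["t"])
E
```

```text
19.35
```

View pics/f.png

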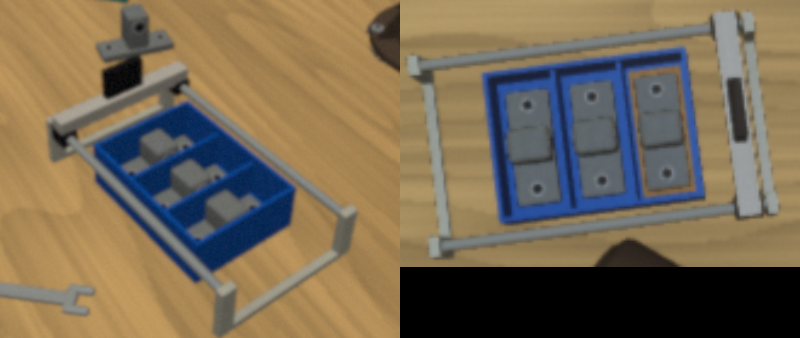

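The final view shows the housing centred on its pad in the bay at crop (658,130). The gauge sits against the end posts at crop (735,115), and the gripper is clear of everything.

```bash
python3 -c "
from h import *
print(env.job_done())"
```

```text
the job is handed in; nothing more can be done
None
```

The low housing is in the empty (-y) bay and the gauge is at its far stop. Both were let go, and I handed the job in at about 19.4 s of the 58 s allowed.

- **Housing:** I pinched the low housing by its body and lowered it until the pad took its weight (vertical force went from -5 to +1.5 N). After I let go, the pictures showed it centred on the pad and no higher than the two packed ones.
- **Gauge:** I gripped the black handle and swept it about 290 mm along -y. It stalled with the force rising to 18.5 N, 2 mm before where I had worked out the stop to be. The gauge had started about 9 mm along, so 290 mm of travel fits the full 0.30.
- **Last checks:** The final pictures show the bar against the end posts, the housing undisturbed and the gripper clear of everything. The cameras agreed to within about 2–3 mm. During the sweep there was a small sideways force of about 5 N from slight misalignment. No check failed.

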